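# Lock a spruce stick in the luthier's planing board

### The arm

A 6-joint arm with a two-finger parallel gripper is mounted at the origin on the work surface. World frame = base frame: x ahead of the robot, y to its left, z up, the work surface at z = 0. Lengths are in m, angles in degrees, forces in N, time in s.
With the tool pointing down it reaches from about 0.225 to 0.875 m from the base axis. Payload 3.4 kg.
Tool frame: the origin (TCP) lies midway between the tips of the shut fingers; the grasp point (between the pads) lies 19 mm behind it; z points along the fingers, y is the line along which they close (so a half turn about z gives the same grasp; the last joint's range is limited). The gripper opens to 85 mm and grips with 20 to 120 N. Pads are 22 mm wide; open, the fingers measure 114 mm over their backs; the gripper's body (76 mm by 85 mm) begins 54 mm behind the grasp point. The pads swing forward as they close: fully open they stand 13 mm farther back than shut.
Start: joints at [63.541, 15.808, 86.224, -0, 77.962, -6.933], TCP at [0.192, 0.542, 0.231] pointing down, gripper open.
Joint ranges: [-165.64, 165.64], [-43.16, 119.46], [12.63, 154.43], [-67.54, 247.53], [6.08, 155.33], [-154.97, 154.97]. Speed limits (degrees/s): [147.25, 147.25, 180, 180, 180, 180].

### API

Orientations are given as [roll, pitch, yaw] about the fixed x, y, z axes, in that order (R = Rz(yaw) Ry(pitch) Rx(roll)).
In Python, from plant import get_obs, eyes, ticket gives the robot as it stands.
- The arm moves only by the tool apply_moves, never from a script. Its arguments are lists of equal length, an entry for each row: "dp": the shift along the tool's x, y, z in units of 0.4 m (1.0 is 0.4 m), a list of three; "spin": the turn about the tool's z in units of pi rad (1.0 is pi rad); "claw": the opening, from -1 (shut) to 1 (fully open), so that 0 is half open. In form: {"dp": [[dx, dy, dz], ...], "spin": [spin, ...], "claw": [claw, ...]}. A call has 1 to 5 rows; each row is the pose to reach, as a shift and turn from the pose commanded when the call began, along the tool's axes at that moment, turning the shorter way round; what a row does not reach only later rows make up. A row lasts 1/12 s, in which the tool goes at most 41.7 mm and 7.16 degrees, less where a joint would pass 70% of its speed; a pose out of reach is approached as far as the arm can. A call with a number of a shift or a turn outside -1 to 1 is refused whole. A call with a gripper value outside its range is refused whole. The fingers move at their own pace and stop on an object; the grip force is fixed at half the most. Time passes only in rows, so rows that repeat a pose let the fingers close. It gives the time, the measured TCP pose, the force, the opening and the grip force at its end, in the units of the state.
- get_obs(): the state, without advancing time (a new reading comes with each control period).
- eyes.capture(name): name is "scene" or "top" or "wrist"; returns the picture (384x512x3 uint8, red, green, blue); there is no depth.
- eyes.calibration(name): a dict with "intrinsics" (3x3 intrinsics, pixels), "world_from_camera" (4x4, takes a point from camera to world coordinates); the wrist camera has in their place "mount" (4x4, takes a point from camera to tool coordinates, whose origin is the TCP and whose axes are the flange's). Camera axes: x right, y down, z forward; pixel columns grow to the right and rows downward; lengths in m; the calibration is good to about 2 mm. A picture is of the moment at which its call begins: read the wrist's pose just before it. calibration takes no time and is no camera call.
- ticket.job_done(): hands the job in; it is judged then, once.
The state is a dict: "time": time; "joints": joint angles; "joint_velocities": joint speeds; "joint_efforts": joint torques, N m; "eef_pos": TCP position; "eef_rot": TCP orientation; "contact_force": force on the tool from outside, world axes, zero at the start; "wrist_torque": the same for the moment, N m; "width": finger opening in m; "finger_force": force on a finger pad.
Only numpy, scipy, OpenCV 4.12 (cv2) and the standard library are available. Lean on these libraries where they do the work, as an engineer would, in place of code of your own. Each camera call takes 0.05 s, during which the arm holds its last target. There are 200 camera calls.

### The job

Set the stick of spruce up for planing on the planing board: push it square against the long side fence and right up against the toe stop at the board's end, and slide the rail stop up snug behind it. With everything snug, flip the rail stop's cam lever all the way down to lock it, and leave the glue jar, the gouge and the little brass plane where they are.

Things in the scene. Friction and masses are not known exactly. Their poses are not given: they have to be found in the camera images.
- board: planing board fixed to the bench: plywood base 18 mm thick, x -65 to +75 mm, y -230 to +230 mm. Origin under it at bench level, mid-length, on the line (x = 0) of the aluminium track let in flush along y. Dark fence on its far side: inner face x = +20 mm, 16 mm high above the base, y -230 to +10. Dark toe stop across it, y -230 to -205, x -58 to +42, 20 mm high. z up; near edge is -x
- corner (a point): inner corner of the planing board on the base's top (18 mm above the bench), where the fence's face meets the toe stop's face; axes as the board's. The stick's place is the 40 mm wide strip along the fence (to -x of this point), starting at the toe stop (to +y of this point)
- stick_center (a point): centre of the loose spruce stick, 40 (x) x 150 (y) x 34 mm (z), about 110 g, lying flat on the base, centimetres off its place and a little askew. It is to be pushed; it slides easily (about 1 N). Home: its centre 20 mm from the fence's face (-x side) and 75 mm from the toe stop's face (+y side), square to them
- rail_stop (a joint): travel of the sliding rail stop along the track, m: 0 at its far end, growing towards the toe stop (board -y), limit 0.24. About 2.5 N moves it while the lever is up (3 to 4 N with the stick before it); clamped by the lever it holds against some 40 N
- stop_face (a point): middle of the rail stop's cork face (38 wide x 26 mm high), 13 mm above the base; it looks along -y of these axes (the board's) and is to bear on the stick's end. The stop is an aluminium sled 38 mm wide, centred on the track, 90 mm long from this face to its heel: sole 12 mm high, two cheeks just behind the face 28 mm high with the lever between, heel 30 mm high
- stop_heel (a point): middle of the back of the rail stop's heel, 90 mm behind the cork face (+y), 19 mm above the base: push the stop from here. Heel 38 mm wide, 12 mm thick, its top 30 mm above the base; the lever's middle line stands 63 mm ahead of this face; axes as the board's
- cam_lever (a joint): angle of the cam lever on the rail stop, rad: 0 = loose, leaning 14 degrees back from upright (to board +x); it swings towards the near side (board -x) and down to 1.75 = locked, lying 4 degrees above level. It stays where it is left. About 2 N at the paddle swings it; past 0.9 the cam bites and it takes about 3 N, up to its stop
- lever_pivot (a point): the lever's hinge axis on the rail stop (parallel to the track), 20 mm above the base, 27 mm behind the cork face, 6 mm to the far side of the track's centre line; axes as the board's
- lever_tip (a point): the free end of the cam lever, 90 mm from the hinge axis. The dark steel arm is 12 mm wide (along the track) and 8 mm thick; its last 34 mm widens to a paddle 20 mm wide and 10 mm thick
- glue_jar: bystander: closed jar, 60 mm across, 75 mm high, standing beyond the fence; origin under its centre
- gouge_mid (a point): bystander: middle of a gouge 220 mm long with a dark wooden handle, lying on the bench beyond the fence; length along its x
- finger_plane: bystander: small brass finger plane 62 x 28 x 34 mm on the bench at the board's near side towards the toe stop; origin under its centre
Things that resemble listed ones, but are neither listed nor needed, are in the scene too. Of the things shaped like the part that bears stick_center, the wooden one is meant.

How it is judged:
By the outcome, as a careful person would: the job done as asked, in the order asked, and still so for the second after the job is handed in, with the robot touching nothing.
It also fails if it takes over 51 s, if anything falls off the work surface, if the arm or the gripper's body presses on something with over 40 N, if the wrist force passes 120 N, or if a joint passes its speed limit or range.

## Working session

There is one attempt and no reset: what is moved stays moved. The work goes in short steps, Python scripts to look and compute and a tool call to move; the robot and the scene stay as the last step left them, time stands still between calls to the robot, and variables do not carry over. Pictures are saved under pics/ and viewed, at most 10 in all, crops included, and the job is handed in when it is done.

Besides the shell and the picture viewer there is one more tool, called after "Call:" by a JSON object that holds its "fn" and its "kwargs". apply_moves: Moves the arm, as the interface text tells. Its arguments: {"type":"object","properties":{"dp":{"type":"array"},"spin":{"type":"array"},"claw":{"type":"array"}},"required":["dp","spin","claw"]}

```bash
mkdir -p pics; python3 - <<'E'
from plant import get_obs, eyes
import cv2, numpy as np
np.set_printoptions(precision=4,suppress=True)
o=get_obs();print(o)
for n in ("scene","top"):
    cv2.imwrite(f"pics/{n}0.png",eyes.capture(n)[:,:,::-1]); print(eyes.calibration(n))
print(eyes.calibration("wrist"))
E
```

```text
{'time': 0.0, 'joints': array([63.5412, 15.8472, 86.2951,  0.0029, 77.9616, -6.9307]), 'joint_velocities': array([-0.0792, -0.0323,  0.0081,  0.0195, -0.0011, -0.143 ]), 'joint_efforts': array([ -0.0026, -41.6767, -24.5804,  -0.0005,   0.0109,   0.    ]), 'eef_pos': array([0.1919, 0.5415, 0.2304]), 'eef_rot': array([-179.8972,   -0.0154,  160.4713]), 'contact_force': array([ 0.3444,  0.0988, -0.3798]), 'wrist_torque': array([ 0.0151, -0.0109,  0.0071]), 'finger_force': 0.0, 'width': 0.08518465905121937}
{'intrinsics': array([[374.0277,   0.    , 257.6909],
       [  0.    , 374.0277, 194.5135],
       [  0.    ,   0.    ,   1.    ]]), 'world_from_camera': array([[-0.528 ,  0.7111, -0.4643,  0.9445],
       [ 0.8492,  0.4465, -0.2819,  0.1986],
       [ 0.0069, -0.5432, -0.8396,  0.8507],
       [ 0.    ,  0.    ,  0.    ,  1.    ]])}
{'intrinsics': array([[412.8158,   0.    , 258.784 ],
       [  0.    , 412.8158, 194.6426],
       [  0.    ,   0.    ,   1.    ]]), 'world_from_camera': array([[-0.0281, -0.9901,  0.1377,  0.4402],
       [-0.9996,  0.027 , -0.0094, -0.0326],
       [ 0.0055, -0.1379, -0.9904,  1.0356],
       [ 0.    ,  0.    ,  0.    ,  1.    ]])}
{'intrinsics': array([[330.4928,   0.    , 257.0561],
       [  0.    , 330.4928, 187.5027],
       [  0.    ,   0.    ,   1.    ]]), 'mount': array([[ 0.0001, -0.9604, -0.2787,  0.072 ],
       [ 1.    , -0.0001,  0.0005,  0.001 ],
       [-0.0005, -0.2787,  0.9604, -0.142 ],
       [ 0.    ,  0.    ,  0.    ,  1.    ]])}
```

View pics/top0.png

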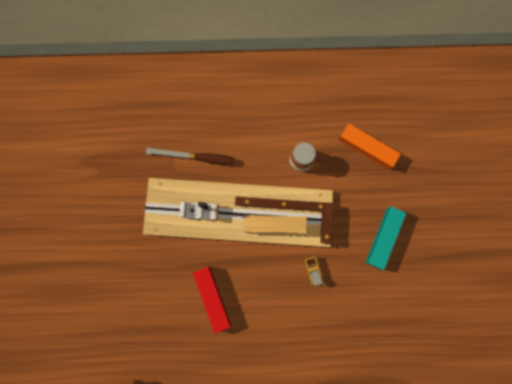

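View pics/scene0.png

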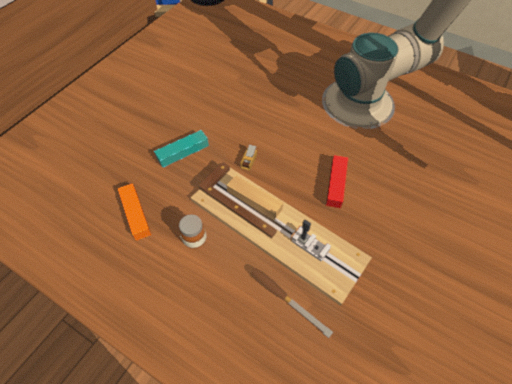

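The top view shows the board from (145,180) to (332,245), with the toe stop on the right at (327,222), the fence at (280,204), the stick at (275,225), the rail stop at (200,211), the jar at (303,156) and the brass plane at (314,271). I'll enlarge this area and measure it.

```bash
cat > h.py <<'E'
import cv2, numpy as np
from plant import get_obs, eyes
np.set_printoptions(precision=4,suppress=True)
def ray(n,uv,z,T=None):
    c=eyes.calibration(n); K=c["intrinsics"]; T=c["world_from_camera"] if T is None else T
    uv=np.atleast_2d(np.asarray(uv,float)); d=np.c_[uv,np.ones(len(uv))]@np.linalg.inv(K).T@T[:3,:3].T
    o=T[:3,3]; return o+d*((z-o[2])/d[:,2])[:,None]
def proj(n,P,T=None):
    c=eyes.calibration(n); T=c["world_from_camera"] if T is None else T
    p=(np.atleast_2d(P)-T[:3,3])@T[:3,:3]; q=p@c["intrinsics"].T; return q[:,:2]/q[:,2:]
def wristT():
    from scipy.spatial.transform import Rotation as R
    o=get_obs(); T=np.eye(4); T[:3,:3]=R.from_euler('xyz',o["eef_rot"],degrees=True).as_matrix(); T[:3,3]=o["eef_pos"]
    return T@eyes.calibration("wrist")["mount"]
E
python3 - <<'E'
from h import *
im=cv2.imread("pics/top0.png")
cv2.imwrite("pics/top_c.png",cv2.resize(im[165:295,135:345],None,fx=3.8,fy=3.8,interpolation=cv2.INTER_CUBIC))
hsv=cv2.cvtColor(im,cv2.COLOR_BGR2HSV)
for p in [(170,235),(170,188),(275,225),(220,240),(100,240),(280,204),(327,222)]: print(p,hsv[p[1],p[0]])
T=wristT(); cv2.imwrite("pics/w0.png",eyes.capture("wrist")[:,:,::-1])
E
```

```text
(170, 235) [ 18 138 175]
(170, 188) [ 19 129 223]
(275, 225) [ 18 151 208]
(220, 240) [ 14 171 128]
(100, 240) [ 12 187 135]
(280, 204) [ 10 188  87]
(327, 222) [ 10 185  88]
```

View pics/top_c.png

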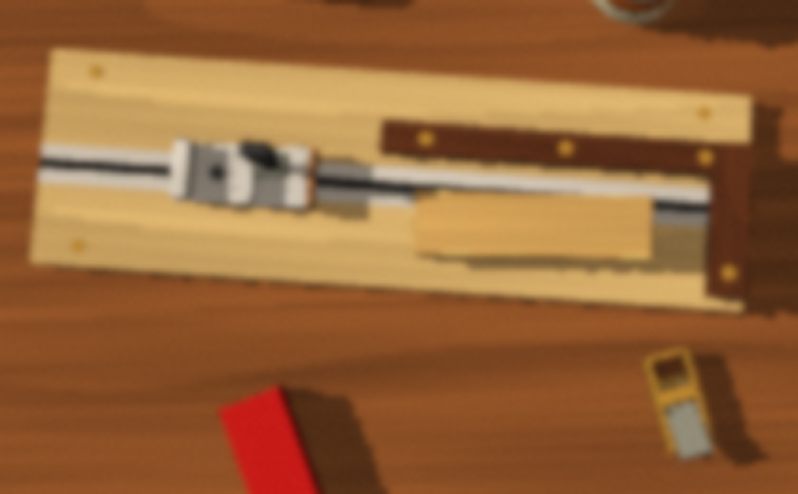

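The crop shows the base corners at (52,48), (752,96), (743,311) and (30,264). The stick's top is at (413,192), (653,199), (652,260) and (414,256). The cork face is near x=313, the heel's back near x=172, and the lever stands upright at (260,153).

```bash
cat >> h.py <<'E'
def fit(L,W):
    "2D rigid board->world: returns yaw, origin"
    L=np.asarray(L,float);W=np.asarray(W,float)
    A=L-L.mean(0);B=W-W.mean(0)
    a=np.arctan2((A[:,0]*B[:,1]-A[:,1]*B[:,0]).sum(),(A*B).sum())
    R=np.array([[np.cos(a),-np.sin(a)],[np.sin(a),np.cos(a)]])
    return a,R,W.mean(0)-R@L.mean(0)
E
python3 - <<'E'
from h import *
f=lambda p: np.array(p)/3.8+[135-.37,165-.37]
c=ray("top",f([(52,48),(752,96),(743,311),(30,264)]),.018)[:,:2]
print("sides",[np.linalg.norm(c[i]-c[i-1]) for i in range(4)])
L=[(.075,.23),(.075,-.23),(-.065,-.23),(-.065,.23)]
a,R,t=fit(L,c); print("yaw",np.degrees(a),"t",t); print("res mm",1e3*(c-t-np.array(L)@R.T))
b=lambda uv,z:(ray("top",f(uv),z)[:,:2]-t)@R*1e3
print("stick",b([(413,192),(653,199),(652,260),(414,256)],.052))
print("face top",b([(316,150),(310,211)],.044),"heel",b([(177,139),(171,202)],.048))
print("fence top",b([(385,152),(700,175)],.034),"toe",b([(711,180),(706,296)],.038))
print("lever tip",b([(250,148)],.038+.087))
print("plane",b([(678,405)],.03))
# scene
im=cv2.imread("pics/scene0.png")
cv2.imwrite("pics/scene_c.png",cv2.resize(im[155:305,180:380],None,fx=4,fy=4,interpolation=cv2.INTER_CUBIC))
E
```

```text
sides [np.float64(0.14185596518595645), np.float64(0.4612192787421586), np.float64(0.14039535670162578), np.float64(0.4608237542389304)]
yaw -5.428729204632293 t [0.5356 0.0101]
res mm [[ 1.0394  0.6607]
 [ 0.1086 -0.4749]
 [-0.2941 -0.533 ]
 [-0.8539  0.3472]]
stick [[  -5.7713  -14.2333]
 [  -0.0479 -165.0711]
 [ -38.2715 -166.3857]
 [ -45.7372  -17.7359]]
face top [[ 17.4902  49.5144]
 [-21.4666  50.1815]] heel [[ 18.1245 137.4867]
 [-21.9569 137.5578]]
fence top [[  20.2738    6.237 ]
 [  19.054  -196.4777]] toe [[  15.8824 -203.0655]
 [ -57.902  -203.2677]]
lever tip [[ 7.2173 79.7828]]
plane [[-127.1389 -189.9813]]
```

View pics/scene_c.png

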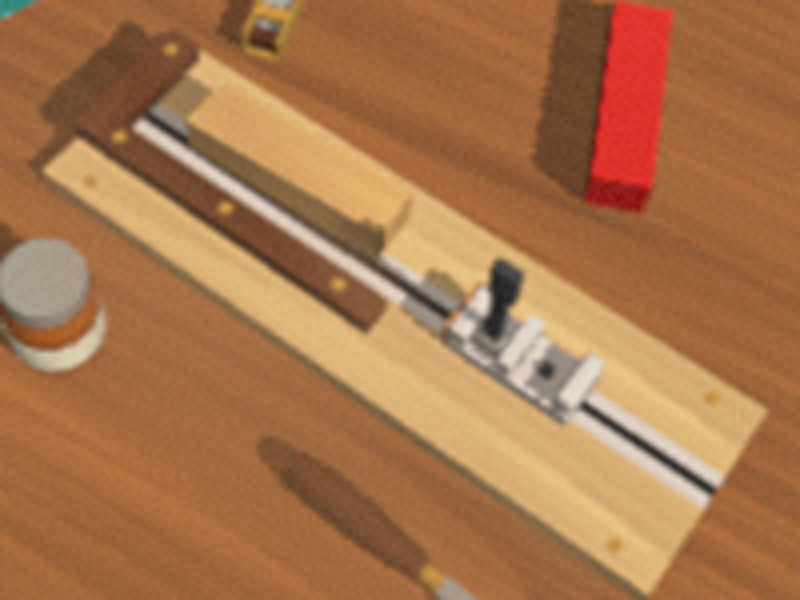

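View pics/w0.png

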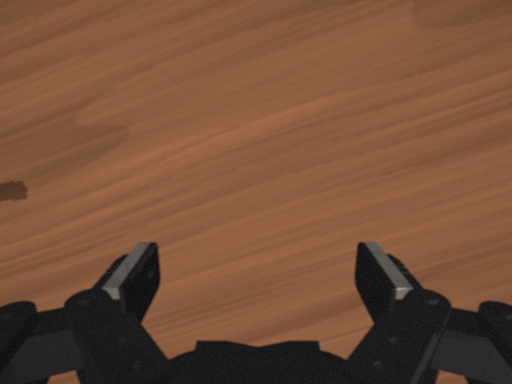

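The views agree: the board is at yaw -5.4° with its origin at (0.536, 0.010). The stick's centre is at board (-22,-91) mm and turned about 2.5°. The cork face is at y≈+49 and the lever is up. I'll push the stick sideways with both open fingers, which also squares it.

```bash
cat >> h.py <<'E'
YAW=-5.43; TB=np.array([.5356,.0101])
def to_world(bx,by):
    a=np.radians(YAW); return TB+np.array([[np.cos(a),-np.sin(a)],[np.sin(a),np.cos(a)]])@np.array([bx,by])/1e3
def to_board(p):
    a=np.radians(YAW); return 1e3*np.array([[np.cos(a),np.sin(a)],[-np.sin(a),np.cos(a)]])@(np.asarray(p)[:2]-TB)
def go(bx,by,z,yaw):
    "dp and spin (interface units) from the measured pose to board point (mm), height m, world yaw"
    from scipy.spatial.transform import Rotation as R
    o=get_obs(); M=R.from_euler('xyz',o["eef_rot"],degrees=True).as_matrix()
    d=M.T@(np.r_[to_world(bx,by),z]-o["eef_pos"])/.4
    s=-((yaw-o["eef_rot"][2]+180)%360-180)/180
    print("dp",d,"mm",np.linalg.norm(d)*400,"spin",s)
E
python3 -c "
from h import *
go(-90,-91,.16,174.57)"
```

```text
dp [-1.0909 -1.2403  0.1782] mm 664.5509431203923 spin -0.07831948191450838
```

Call:
{"fn": "apply_moves", "kwargs": {"dp": [[-0.88, -1, 0.14], [-0.88, -1, 0.14], [-0.88, -1, 0.14], [-0.88, -1, 0.14], [-0.88, -1, 0.14]], "spin": [-0.078, -0.078, -0.078, -0.078, -0.078], "claw": [1, 1, 1, 1, 1]}}

```text
time: 0.57
eef_pos: [0.2692, 0.3478, 0.2091]
eef_rot: [-180.0, -0.0, 174.6]
contact_force: [0.9, 1.5, -0.5]
width: 0.0853
finger_force: 0.0
```

```bash
python3 -c "
from h import *
go(-90,-91,.16,174.57)"
```

```text
dp [-0.5176 -1.005   0.123 ] mm 454.85599118300655 spin 9.299461567482896e-05
```

Call:
{"fn": "apply_moves", "kwargs": {"dp": [[-0.51, -1, 0.12], [-0.51, -1, 0.12], [-0.51, -1, 0.12], [-0.51, -1, 0.12], [-0.51, -1, 0.12]], "spin": [0, 0, 0, 0, 0], "claw": [1, 1, 1, 1, 1]}}

```text
time: 0.98
eef_pos: [0.3453, 0.1551, 0.1873]
eef_rot: [180.0, 0.0, 174.5]
contact_force: [1.7, 0.9, -0.9]
width: 0.0855
finger_force: 0.0
```

```bash
python3 -c "
from h import *
go(-90,-91,.16,174.57)"
```

```text
dp [-0.2832 -0.5432  0.0682] mm 246.54697947804598 spin -0.00014320675398143596
```

Call:
{"fn": "apply_moves", "kwargs": {"dp": [[-0.28, -0.54, 0.07], [-0.28, -0.54, 0.07], [-0.28, -0.54, 0.07], [-0.28, -0.54, 0.07], [-0.28, -0.54, 0.07]], "spin": [0, 0, 0, 0, 0], "claw": [1, 1, 1, 1, 1]}}

```text
time: 1.4
eef_pos: [0.4226, -0.0372, 0.1634]
eef_rot: [180.0, 0.0, 174.5]
contact_force: [1.7, 1.2, 0.0]
width: 0.0853
finger_force: 0.0
```

```bash
python3 -c "
from h import *
go(-90,-91,.02,174.57);go(-90,-91,.16,174.57)
T=wristT(); cv2.imwrite('pics/w1.png',eyes.capture('wrist')[:,:,::-1])
o=get_obs();print(o['eef_pos'],to_board(o['eef_pos']))"
```

```text
dp [-0.045  -0.0832  0.3584] mm 148.27580789206877 spin -0.0005376610949639371
dp [-0.0451 -0.0831  0.0084] mm 37.9754286589542 spin -0.0005376610949639371
[ 0.4268 -0.0445  0.1629] [-103.144   -64.6992]
```

View pics/w1.png

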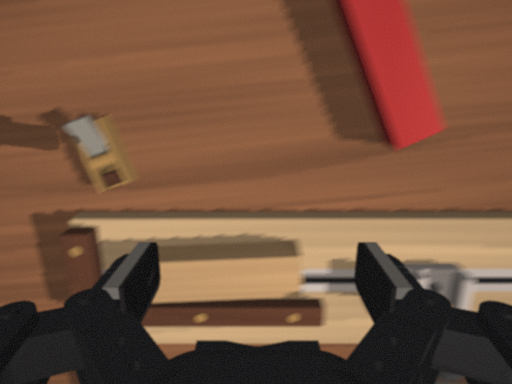

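The wrist view shows the stick end at (300,265), the fence at (230,313) and a clear near side, with the plane at (100,150) well away. I'll shift and descend beside the stick.

Call:
{"fn": "apply_moves", "kwargs": {"dp": [[-0.035, -0.083, 0.05], [-0.035, -0.083, 0.15], [-0.035, -0.083, 0.25], [-0.035, -0.083, 0.36], [-0.035, -0.083, 0.36]], "spin": [0, 0, 0, 0, 0], "claw": [1, 1, 1, 1, 1]}}

```text
time: 1.87
eef_pos: [0.4277, -0.0679, 0.014]
eef_rot: [179.8, -0.8, 174.5]
contact_force: [-1.3, 0.5, -0.4]
width: 0.0857
finger_force: 0.0
```

```bash
python3 -c "
from h import *
go(-57,-91,.018,174.57);go(-31,-91,.018,174.57);o=get_obs();print(o['eef_pos'],to_board(o['eef_pos']))"
```

```text
dp [-0.1074 -0.0077 -0.0114] mm 43.3164031682259 spin -0.0006238062491463994
dp [-0.1724 -0.0075 -0.0123] mm 69.20491224626448 spin -0.0006238062491463994
[ 0.4277 -0.0679  0.014 ] [-100.0194  -87.8336]
```

Call:
{"fn": "apply_moves", "kwargs": {"dp": [[-0.03, -0.008, -0.008], [-0.06, -0.008, -0.012], [-0.09, -0.008, -0.012], [-0.105, -0.008, -0.012], [-0.115, -0.008, -0.012]], "spin": [0, 0, 0, 0, 0], "claw": [1, 1, 1, 1, 1]}}

```text
time: 2.28
eef_pos: [0.4794, -0.0769, 0.0257]
eef_rot: [-180.0, 0.0, 174.6]
contact_force: [-2.6, 0.7, 2.9]
width: 0.0856
finger_force: 1.1
```

Call:
{"fn": "apply_moves", "kwargs": {"dp": [[-0.01, 0, 0], [-0.02, 0, 0], [-0.03, 0, 0], [-0.04, 0, 0], [-0.04, 0, 0]], "spin": [0, 0, 0, 0, 0], "claw": [1, 1, 1, 1, 1]}}

```text
time: 2.7
eef_pos: [0.4945, -0.0784, 0.0243]
eef_rot: [180.0, -0.1, 174.5]
contact_force: [-2.7, 0.2, 1.5]
width: 0.0851
finger_force: 1.1
```

```bash
python3 -c "
from h import *
o=get_obs();print(o['eef_pos'],to_board(o['eef_pos']),o['contact_force'])
cv2.imwrite('pics/t2.png',eyes.capture('top')[:,:,::-1])"
```

```text
[ 0.4945 -0.0784  0.0243] [-32.4974 -91.968 ] [-2.6874  0.1869  1.5103]
```

Call:
{"fn": "apply_moves", "kwargs": {"dp": [[-0.0025, 0, 0.01], [-0.005, 0, 0.01], [-0.0075, 0, 0.01], [-0.01, 0, 0.01], [-0.01, 0, 0.01]], "spin": [0, 0, 0, 0, 0], "claw": [1, 1, 1, 1, 1]}}

```text
time: 3.17
eef_pos: [0.4944, -0.0783, 0.0197]
eef_rot: [180.0, -0.5, 174.5]
contact_force: [-9.8, -0.7, 5.6]
width: 0.0853
finger_force: 4.7
```

```bash
python3 -c "
from h import *
o=get_obs();print(o['eef_pos'],to_board(o['eef_pos']),o['contact_force'])"
```

```text
[ 0.4944 -0.0783  0.0197] [-32.6612 -91.9445] [-9.7884 -0.6886  5.5674]
```

The force rose to 10 N at x=-32.6, so the stick is against the fence. I'll back off, rise and go behind the heel.

Call:
{"fn": "apply_moves", "kwargs": {"dp": [[0.02, 0, 0], [0.06, 0, 0], [0.08, 0, -0.1], [0.08, 0, -0.2], [0.08, 0, -0.3]], "spin": [0, 0, 0, 0, 0], "claw": [1, 1, 1, 1, 1]}}

```text
time: 3.58
eef_pos: [0.4666, -0.0758, 0.1413]
eef_rot: [180.0, 0.0, 174.5]
contact_force: [1.6, -1.1, 0.3]
width: 0.0855
finger_force: 0.0
```

```bash
python3 -c "
from h import *
go(0,172,.175,174.57)"
```

```text
dp [-0.1506  0.6604 -0.084 ] mm 272.9987039100703 spin -0.00041250095389023676
```

Call:
{"fn": "apply_moves", "kwargs": {"dp": [[0, 0, -0.08], [-0.15, 0.66, -0.085], [-0.15, 0.66, -0.085], [-0.15, 0.66, -0.085], [-0.15, 0.66, -0.085]], "spin": [0, 0, 0, 0, 0], "claw": [-1, -1, -1, -1, -1]}}

```text
time: 4.0
eef_pos: [0.5209, 0.0839, 0.1744]
eef_rot: [179.9, 0.3, 174.4]
contact_force: [0.6, -0.7, 0.8]
width: 0.0255
finger_force: 0.0
```

```bash
python3 -c "
from h import *
go(0,172,.175,174.57)"
```

```text
dp [-0.0536  0.25   -0.0011] mm 102.27065760829699 spin -0.000741431811973017
```

Call:
{"fn": "apply_moves", "kwargs": {"dp": [[-0.053, 0.25, 0], [-0.053, 0.25, 0], [-0.053, 0.25, 0], [-0.053, 0.25, 0], [-0.053, 0.25, 0]], "spin": [0, 0, 0, 0, 0], "claw": [-1, -1, -1, -1, -1]}}

```text
time: 4.42
eef_pos: [0.5505, 0.181, 0.1732]
eef_rot: [180.0, 0.1, 174.7]
contact_force: [0.2, -0.5, 0.4]
width: -0.0
finger_force: 0.0
```

```bash
python3 -c "
from h import *
go(0,172,.036,174.57);o=get_obs();print(to_board(o['eef_pos']))
T=wristT();cv2.imwrite('pics/w3.png',eyes.capture('wrist')[:,:,::-1]);cv2.imwrite('pics/t3.png',eyes.capture('top')[:,:,::-1])
"
```

```text
dp [-0.0029  0.0012  0.3431] mm 137.24890477468222 spin 0.0004695910405762523
[ -1.3395 171.5008]
```

View pics/w3.png

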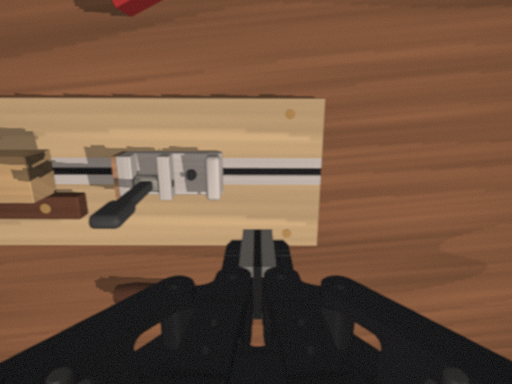

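The wrist view shows the shut fingers behind the heel, whose back edge is at (222,175). The stick is against the fence at (45,175). I'll descend.

Call:
{"fn": "apply_moves", "kwargs": {"dp": [[-0.003, 0, 0.1], [-0.003, 0, 0.2], [-0.003, 0, 0.3], [-0.003, 0, 0.335], [-0.003, 0, 0.335]], "spin": [0, 0, 0, 0, 0], "claw": [-1, -1, -1, -1, -1]}}

```text
time: 4.93
eef_pos: [0.5474, 0.1773, 0.0357]
eef_rot: [-179.8, -0.5, 174.4]
contact_force: [-0.7, -0.4, -0.5]
width: -0.0
finger_force: 0.0
```

Call:
{"fn": "apply_moves", "kwargs": {"dp": [[0, -0.01, 0], [0, -0.02, 0], [0, -0.03, 0], [0, -0.04, 0], [0, -0.05, 0]], "spin": [0, 0, 0, 0, 0], "claw": [-1, -1, -1, -1, -1]}}

```text
time: 5.35
eef_pos: [0.5502, 0.1597, 0.0412]
eef_rot: [179.9, 0.2, 174.5]
contact_force: [0.8, 2.6, 1.3]
width: -0.0002
finger_force: 1.5
```

```bash
python3 -c "
from h import *
go(0,50,.036,174.57);o=get_obs();print(to_board(o['eef_pos']),o['eef_pos'][2],o['contact_force'])
"
```

```text
dp [ 0.0005 -0.2507  0.0125] mm 100.41745149450101 spin -0.0005274238315510931
[  0.3441 150.2839] 0.04116636931665068 [0.8246 2.555  1.3169]
```

Call:
{"fn": "apply_moves", "kwargs": {"dp": [[0, -0.03, 0.01], [0, -0.06, 0.01], [0, -0.09, 0.01], [0, -0.115, 0.01], [0, -0.135, 0.01]], "spin": [0, 0, 0, 0, 0], "claw": [-1, -1, -1, -1, -1]}}

```text
time: 5.77
eef_pos: [0.5455, 0.1052, 0.0369]
eef_rot: [179.9, 0.2, 174.5]
contact_force: [2.4, 2.8, 6.6]
width: -0.0001
finger_force: 2.6
```

Call:
{"fn": "apply_moves", "kwargs": {"dp": [[0, -0.015, 0], [0, -0.03, 0], [0, -0.045, 0], [0, -0.06, 0], [0, -0.075, 0]], "spin": [0, 0, 0, 0, 0], "claw": [-1, -1, -1, -1, -1]}}

```text
time: 6.18
eef_pos: [0.5426, 0.076, 0.0368]
eef_rot: [179.9, 0.2, 174.5]
contact_force: [1.8, 3.9, 6.6]
width: 0.0001
finger_force: 3.1
```

```bash
python3 -c "
from h import *
go(0,47,.036,174.57);o=get_obs();print(to_board(o['eef_pos']),o['eef_pos'][2],o['contact_force'])
"
```

```text
dp [ 0.0018 -0.0482  0.0019] mm 19.320036513230377 spin -0.0005966294949603126
[ 0.7448 66.2885] 0.036814713993174444 [1.7845 3.8803 6.6472]
```

Call:
{"fn": "apply_moves", "kwargs": {"dp": [[0, -0.01, -0.005], [0, -0.02, -0.005], [0, -0.03, -0.005], [0, -0.038, -0.005], [0, -0.043, -0.005]], "spin": [0, 0, 0, 0, 0], "claw": [-1, -1, -1, -1, -1]}}

```text
time: 6.6
eef_pos: [0.54, 0.0588, 0.038]
eef_rot: [180.0, 0.1, 174.5]
contact_force: [2.5, 4.6, 3.3]
width: -0.0002
finger_force: 2.6
```

Call:
{"fn": "apply_moves", "kwargs": {"dp": [[0, -0.003, 0], [0, -0.006, 0], [0, -0.009, 0], [0, -0.012, 0], [0, -0.012, 0]], "spin": [0, 0, 0, 0, 0], "claw": [-1, -1, -1, -1, -1]}}

```text
time: 7.02
eef_pos: [0.5399, 0.0574, 0.0381]
eef_rot: [179.7, 0.1, 174.4]
contact_force: [3.0, 14.3, 3.1]
width: 0.0001
finger_force: 7.0
```

```bash
python3 -c "
from h import *
go(0,47,.036,174.57);o=get_obs();print(to_board(o['eef_pos']),o['eef_pos'][2],o['contact_force'])
"
```

```text
dp [-0.0004 -0.0012  0.0051] mm 2.1167184979594382 spin -0.0012032085991942646
[-0.1589 47.4705] 0.038057646996387584 [ 2.9701 14.2563  3.1486]
```

It is jammed at 14 N, at the predicted place (47.5 against 47). I'll retreat and look from above the far side.

Call:
{"fn": "apply_moves", "kwargs": {"dp": [[0, 0.02, 0], [0, 0.05, 0], [0, 0.05, -0.1], [0, 0.05, -0.2], [0, 0.05, -0.3]], "spin": [0, 0, 0, 0, 0], "claw": [-1, -1, -1, -1, -1]}}

```text
time: 7.43
eef_pos: [0.5386, 0.074, 0.1574]
eef_rot: [-179.9, -0.3, 174.6]
contact_force: [1.2, 0.7, -0.2]
width: -0.0002
finger_force: 0.0
```

```bash
python3 -c "
from h import *
go(75,-28,.19,174.57)
"
```

```text
dp [-0.1946 -0.2301 -0.0821] mm 124.91732958711255 spin -7.08314053873159e-06
```

Call:
{"fn": "apply_moves", "kwargs": {"dp": [[0, 0, -0.08], [-0.19, -0.23, -0.08], [-0.19, -0.23, -0.08], [-0.19, -0.23, -0.08], [-0.19, -0.23, -0.08]], "spin": [0, 0, 0, 0, 0], "claw": [-1, -1, -1, -1, -1]}}

```text
time: 7.85
eef_pos: [0.6107, -0.0306, 0.1887]
eef_rot: [-179.7, 0.1, 174.3]
contact_force: [-0.0, -0.3, 0.2]
width: -0.0002
finger_force: 0.0
```

```bash
python3 -c "
from h import *
go(55,-28,.1,174.57);o=get_obs();print(to_board(o['eef_pos']))
T=wristT();np.save('T4.npy',T);im=eyes.capture('wrist')[:,:,::-1].copy();cv2.imwrite('pics/w4.png',im)
P=lambda x,y,z:np.r_[to_world(x,y),z]
print(proj('wrist',[P(20,-100,.034),P(20,-55,.052),P(-20,-55,.052),P(0,-55,.044),P(27.8,-28,.125)],T))
"
```

```text
dp [0.0594 0.0144 0.2215] mm 91.92125097577963 spin -0.0014236551412556272
[ 78.5875 -33.3887]
[[179.8559 107.2289]
 [229.5765 108.0294]
 [228.1667  55.8059]
 [229.7261  82.7072]
 [263.7481 126.7601]]
```

View pics/w4.png

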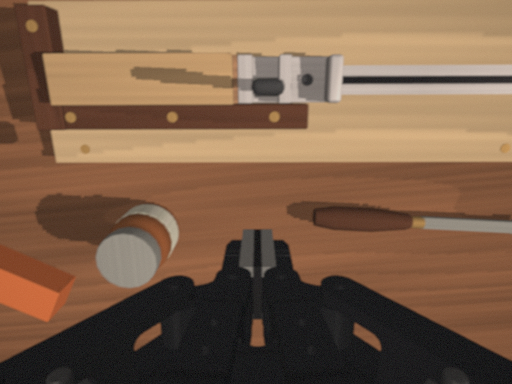

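The wrist view shows the stick's end flush on the cork at (236,80) and its other end at the toe stop (46,78). Its far edge runs along the fence at row ~103, and the lever is about upright at (268,87). I'll check squareness and gap numerically.

```bash
python3 -c "
from h import *
T=np.load('T4.npy');im=cv2.imread('pics/w4.png');g=cv2.GaussianBlur(im[:,:,2].astype(float),(1,3),0)
def edge(c,r0,r1,s):
    d=s*np.gradient(g[r0:r1,c-2:c+3].mean(1));i=int(d.argmax());w=d[max(i-1,0):i+2].clip(0);return r0+max(i-1,0)+(w*np.arange(len(w))).sum()/w.sum()
for nm,z,r0,r1,s in [('stick near',.052,44,62,1),('stick near drop',.052,44,62,-1),('stick far',.052,94,112,-1),('fence far',.034,120,136,1),('base far',.018,154,170,-1)]:
    print(nm,[np.round(to_board(ray('wrist',[(c,edge(c,r0,r1,s))],z,T)[0]),1).tolist() for c in (62,100,140,190,215)])
print(np.round(g[96:112,[60,100,140,200,220]].T))
hs=lambda uv,z:to_board(ray('wrist',[uv],z,T)[0])
print('lever',hs((268,87),.127),'cork',hs((238,80),.044),'toe',hs((52,80),.038))
"
```

```text
stick near [[-22.7, -185.8], [-22.3, -155.8], [-22.3, -124.3], [-22.2, -84.9], [-27.9, -65.1]]
stick near drop [[-25.6, -185.3], [-24.7, -155.5], [-24.7, -124.0], [-24.6, -84.8], [-23.4, -65.2]]
stick far [[16.9, -192.5], [17.0, -161.3], [16.6, -128.3], [16.7, -87.3], [16.8, -66.8]]
fence far [[39.2, -206.6], [38.6, -172.5], [38.7, -136.8], [38.8, -92.3], [38.9, -70.0]]
base far [[71.8, -221.4], [71.9, -184.5], [72.0, -145.8], [72.2, -97.5], [72.2, -73.4]]
[[182. 182. 183. 184. 185. 187. 188. 184. 166. 135. 108.  97.  96.  97.
   96.  96.]
 [186. 184. 183. 184. 186. 188. 188. 180. 160. 129. 102.  91.  90.  90.
   89.  90.]
 [188. 186. 186. 187. 189. 190. 189. 179. 154. 121.  99.  94.  93.  92.
   90.  90.]
 [192. 190. 190. 190. 193. 195. 192. 179. 151. 118.  99.  96.  98.  96.
   94.  93.]
 [194. 192. 192. 194. 195. 196. 193. 180. 151. 119. 100.  96.  98.  97.
   95.  96.]]
lever [  4.4407 -25.5532] cork [ -2.0987 -48.1113] toe [  -3.0002 -205.6235]
```

The stick is square and tight to the fence within measuring error, using the base edge as reference. Next is the lever, pushed from the far side.

Call:
{"fn": "apply_moves", "kwargs": {"dp": [[0.05, 0.014, 0], [0.05, 0.014, 0.1], [0.05, 0.014, 0.2], [0.05, 0.014, 0.22], [0.06, 0.014, 0.22]], "spin": [0, 0, 0, 0, 0], "claw": [-1, -1, -1, -1, -1]}}

```text
time: 8.32
eef_pos: [0.581, -0.0156, 0.0983]
eef_rot: [180.0, -0.5, 174.6]
contact_force: [0.5, -0.7, -0.5]
width: -0.0001
finger_force: 0.0
```

```bash
python3 -c "
from h import *
o=get_obs();print(to_board(o['eef_pos']),o['eef_pos'])
for p in [0,10,20,30,40,50,60,70,80,86,90]:
    f=np.radians(p);r=70;x=6-r*np.sin(f)+5*np.cos(f)+11;z=38+r*np.cos(f)+5*np.sin(f)
    print(p,end=' ');go(x,-28,z/1e3,174.57)
"
```

```text
[ 47.6402 -21.3147] [ 0.581  -0.0156  0.0983]
0 dp [ 0.0643 -0.0167 -0.0237] mm 28.21718465417652 spin -9.214734390165329e-06
10 dp [ 0.0949 -0.0167 -0.0229] mm 39.61431155390734 spin -9.214734390165329e-06
20 dp [ 0.1249 -0.0167 -0.0169] mm 50.83996864904857 spin -9.214734390165329e-06
30 dp [ 0.1533 -0.0167 -0.0057] mm 61.73801929391472 spin -9.214734390165329e-06
40 dp [ 0.1794 -0.0167  0.0103] mm 72.19873527674004 spin -9.214734390165329e-06
50 dp [ 0.2024 -0.0167  0.0305] mm 82.13010729804209 spin -9.214734390165329e-06
60 dp [ 0.2214 -0.0167  0.0544] mm 91.45000955013637 spin -9.214734390165329e-06
70 dp [ 0.2361 -0.0167  0.0813] mm 100.08372512390369 spin -9.214734390165329e-06
80 dp [ 0.2458 -0.0167  0.1102] mm 107.96320038516944 spin -9.214734390165329e-06
86 dp [ 0.2492 -0.0167  0.1283] mm 112.30299151284906 spin -9.214734390165329e-06
90 dp [ 0.2504 -0.0167  0.1405] mm 115.02693917350652 spin -9.214734390165329e-06
```

Call:
{"fn": "apply_moves", "kwargs": {"dp": [[0.02, -0.012, -0.012], [0.06, -0.012, -0.02], [0.08, -0.012, -0.02], [0.1, -0.012, -0.018], [0.125, -0.012, -0.014]], "spin": [0, 0, 0, 0, 0], "claw": [-1, -1, -1, -1, -1]}}

```text
time: 8.73
eef_pos: [0.5361, -0.0171, 0.1096]
eef_rot: [-180.0, 0.4, 174.5]
contact_force: [2.2, -0.5, 2.0]
width: 0.0002
finger_force: 1.0
```

```bash
python3 -c "
from h import *
o=get_obs();print(to_board(o['eef_pos']),o['eef_pos'])
for p in [20,30,40,50,60,70,80,86,90]:
    f=np.radians(p);r=70;x=6-r*np.sin(f)+5*np.cos(f)+11;z=38+r*np.cos(f)+5*np.sin(f)
    print(p,end=' ');go(x,-28,z/1e3,174.57)
"
```

```text
[  3.0924 -27.0681] [ 0.5361 -0.0171  0.1096]
20 dp [ 0.0134 -0.0023  0.0103] mm 6.820049999753043 spin -0.00031543869679874584
30 dp [ 0.0421 -0.0024  0.021 ] mm 18.822555318508574 spin -0.00031543869679874584
40 dp [ 0.0684 -0.0024  0.0365] mm 31.028359059087002 spin -0.00031543869679874584
50 dp [ 0.0917 -0.0024  0.0564] mm 43.0515556745031 spin -0.00031543869679874584
60 dp [ 0.1111 -0.0024  0.08  ] mm 54.76548135015572 spin -0.00031543869679874584
70 dp [ 0.1262 -0.0024  0.1066] mm 66.07123703963667 spin -0.00031543869679874584
80 dp [ 0.1364 -0.0024  0.1354] mm 76.87898221359198 spin -0.00031543869679874584
86 dp [ 0.14   -0.0024  0.1534] mm 83.08940209292945 spin -0.00031543869679874584
90 dp [ 0.1414 -0.0024  0.1656] mm 87.10466954483609 spin -0.00031543869679874584
```

Contact made (2 to 3 N). I'll follow the arc.

Call:
{"fn": "apply_moves", "kwargs": {"dp": [[0.025, 0, 0.012], [0.042, 0, 0.021], [0.068, 0, 0.036], [0.092, 0, 0.056], [0.102, 0, 0.068]], "spin": [0, 0, 0, 0, 0], "claw": [-1, -1, -1, -1, -1]}}

```text
time: 9.15
eef_pos: [0.493, -0.0128, 0.0801]
eef_rot: [-180.0, 0.1, 174.5]
contact_force: [1.7, 0.3, 4.0]
width: 0.0003
finger_force: 1.9
```

```bash
python3 -c "
from h import *
o=get_obs();print(to_board(o['eef_pos']),o['eef_pos'],o['contact_force'])
for p in [50,60,70,80,86,90]:
    f=np.radians(p);r=70;x=6-r*np.sin(f)+5*np.cos(f)+11;z=38+r*np.cos(f)+5*np.sin(f)
    print(p,end=' ');go(x,-28,z/1e3,174.57)
"
```

```text
[-40.259  -26.8771] [ 0.493  -0.0128  0.0801] [1.6867 0.3287 3.9769]
50 dp [-0.0171 -0.0028 -0.0169] mm 9.683708336767586 spin -0.0002999136032316743
60 dp [ 0.0022 -0.0028  0.0069] mm 3.0869411555070316 spin -0.0002999136032316743
70 dp [ 0.0171 -0.0028  0.0336] mm 15.102320918914284 spin -0.0002999136032316743
80 dp [ 0.0271 -0.0028  0.0624] mm 27.254106538798816 spin -0.0002999136032316743
86 dp [ 0.0307 -0.0028  0.0805] mm 34.461873433916665 spin -0.0002999136032316743
90 dp [ 0.032  -0.0028  0.0926] mm 39.2174552430762 spin -0.0002999136032316743
```

Call:
{"fn": "apply_moves", "kwargs": {"dp": [[0.008, 0, 0.016], [0.017, 0, 0.034], [0.023, 0, 0.05], [0.027, 0, 0.064], [0.03, 0, 0.076]], "spin": [0, 0, 0, 0, 0], "claw": [-1, -1, -1, -1, -1]}}

```text
time: 9.57
eef_pos: [0.4804, -0.0116, 0.0493]
eef_rot: [180.0, -0.1, 174.5]
contact_force: [-0.7, 0.4, 3.9]
width: -0.0001
finger_force: 1.7
```

Call:
{"fn": "apply_moves", "kwargs": {"dp": [[0, 0, 0.004], [0, 0, 0.008], [0, 0, 0.012], [0, 0, 0.016], [0, 0, 0.016]], "spin": [0, 0, 0, 0, 0], "claw": [-1, -1, -1, -1, -1]}}

```text
time: 9.98
eef_pos: [0.4802, -0.0116, 0.0461]
eef_rot: [-180.0, -0.1, 174.5]
contact_force: [-10.0, 0.2, 30.7]
width: 0.0005
finger_force: 15.6
```

```bash
python3 -c "
from h import *
o=get_obs();print(to_board(o['eef_pos']),o['eef_pos'],o['contact_force'])"
```

```text
[-53.0901 -26.8375] [ 0.4802 -0.0116  0.0461] [-10.0089   0.2292  30.749 ]
```

It hit the lever's end stop (force jumped to 31 N at z=0.046). I'll lift clear and check.

Call:
{"fn": "apply_moves", "kwargs": {"dp": [[0, 0, -0.02], [0, 0, -0.1], [0, 0, -0.2], [0.1, 0, -0.3], [0.2, 0, -0.35]], "spin": [0, 0, 0, 0, 0], "claw": [-1, -1, -1, -1, -1]}}

```text
time: 10.4
eef_pos: [0.4197, -0.006, 0.1768]
eef_rot: [-180.0, 0.3, 174.5]
contact_force: [-0.2, 0.6, 1.4]
width: -0.0002
finger_force: 0.0
```

Call:
{"fn": "apply_moves", "kwargs": {"dp": [[0, 0.1, 0], [0, 0.2, 0], [0, 0.3, 0], [0, 0.4, 0], [0, 0.5, 0]], "spin": [0, 0, 0, 0, 0], "claw": [-1, -1, -1, -1, -1]}}

```text
time: 10.82
eef_pos: [0.4355, 0.1954, 0.1742]
eef_rot: [180.0, 0.0, 174.5]
contact_force: [0.5, -0.8, 0.3]
width: 0.0002
finger_force: 0.0
```

```bash
python3 -c "
from h import *
a=eyes.capture('scene')[155:305,180:380,::-1];b=eyes.capture('top')[165:295,135:345,::-1]
a=cv2.resize(a,(560,420),interpolation=cv2.INTER_CUBIC)[:290];b=cv2.resize(b[:75],(798,285),interpolation=cv2.INTER_CUBIC)
c=np.zeros((580,800,3),np.uint8);c[:290,:560]=a;c[290:575,:798]=b;cv2.imwrite('pics/end.png',c)"
```

```text
(no output)
```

View pics/end.png

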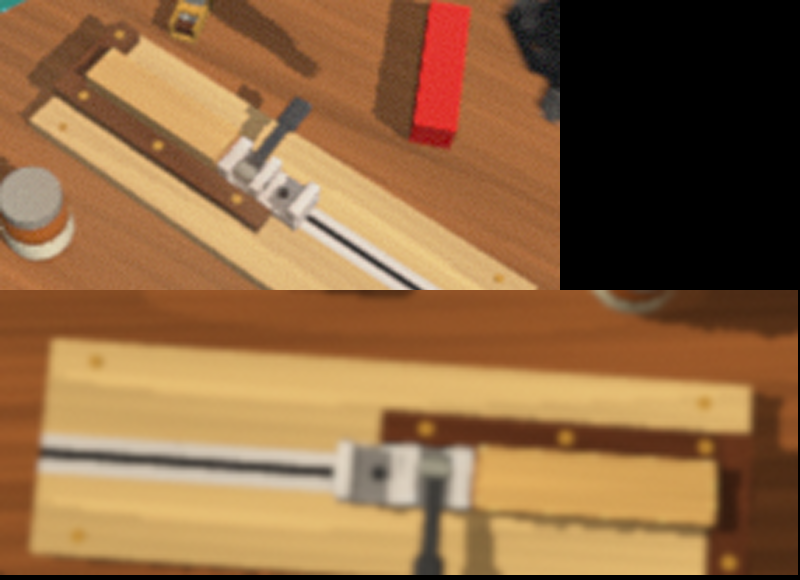

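The final views show the stick in the corner, from (478,480) to (718,490) in the lower panel, with the cork against its end. The lever lies down toward the near side at (432,540), and the bystanders are unmoved.

```bash
python3 -c "
from plant import ticket
print(ticket.job_done())"
```

```text
the job is handed in; nothing more can be done
None
```

I handed the job in at about 11 s: the stick is against the fence and the toe stop, the rail stop is snug behind it with its lever locked down, and the glue jar, the gouge and the brass plane were not touched.

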